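Cure a rocking bearing flange with a taper shim

TASK

The flanged spindle housing does not sit firmly on the four pads of its green bed: press its front corners with the shut fingers, firmly but gently, to feel which one rocks. Slide the taper shim, thin end first and flat on the pad, in under that corner's foot until it just bears, without jacking the flange up off its other pads, and let go of it. Then press the shimmed corner once more, and after it the other front corner, to make sure that neither gives any longer; leave the shim in place and the things around undisturbed.

Things in the scene. Friction and masses are not known exactly. Their poses are not given: they have to be found in the camera images.
- bed: fixed green casting, 260 (x) x 206 (y) x 18 mm high; origin: centre of its underside, on the bench; z up; front (-x) towards the robot. Carries four steel pads 70 (x) x 52 (y) mm, centred at x = -85/+85, y = -58/+58 mm. Pad tops are 30 mm above the bench, but ONE of the two FRONT pads is 2.4 to 4.8 mm lower; which, and how much, must be felt.
- dowel_left (a point): top of the left (+y) of the bed's two upright 8 mm locating dowels, at bed x = 0, y = +58 and -58 mm, top 52 mm above the bench. They pass through 12 mm holes in the flange and keep it from sliding; bed axes.
- flange: loose grey cast spindle housing, 1.4 to 1.9 kg: plate 180 (x) x 150 (y) x 10 mm on four square feet 20 x 20 x 5 mm, centred at x = -74/+74, y = -58/+58 mm, one on each pad; top face 45 mm above the bench. Origin: centre of the underside of the feet, above the bed's origin, axes as the bed's. It rests level on three pads. Not to be lifted or shifted.
- boss_top (a point): top of the spindle end on the flange's round boss (92 mm wide), flange x = +36, y = 0, 73 mm above the feet. It puts the weight to the back. Two low ribs (top 18 mm above the feet at the front, 48 at the boss) run from it to the front edge at y = -24 and +24 mm.
- corner_left (a point): where to press: on the flange's top face above its front left foot (left as the robot sees it: flange x = -74, y = +58 mm), marked by a round spot face; flange axes. Over the low pad a push of 3 to 6 N takes the corner down till the foot meets the pad; let go, it rises again. The other front corner stands firm. Press with 10 to 20 N; over 90 N is too rough.
- corner_right (a point): the same place above the front right foot (flange x = -74, y = -58 mm)
- wedge: loose taper shim, 80 g, on the bench: a wooden grip 44 (x) x 18 (y) x 28 mm high, a steel wedge out of its front (+x). Origin: centre of the grip's underside; z up; grip and wedge share one flat underside. It goes in from the front, pointing along the flange's +x; the pad reaches 36 mm out before the foot's front edge, the plate 6 mm.
- wedge_tip (a point): middle of the thin end, on the underside, wedge x = 97 mm; wedge axes. The steel is 75 mm long, 24 mm wide, 7.1 mm thick at the grip, 1.5 mm at the tip (0.075 mm per mm). It bears when its slope meets the foot's front edge, 12 to 44 mm after the tip passed that edge.
- wedge_grip (a point): middle of the wooden grip, 14 mm above its underside. Pushing in, the drag is under 2 N plus what the hand presses down, and rises by several N as the shim tightens; about 7 N of load on the shim begins to lift the flange off the other front pad; over 60 N between shim and flange is too rough. The shim stays by itself when let go.
- spanner: combination spanner, 26 x 180 x 8 mm, flat on the bench; origin centre of underside; a bystander
- oil_can: dark oil can with a bent spout, 62 x 116 x 158 mm; origin centre of underside; a bystander
- tape_measure: tape measure standing on edge, 34 x 77 x 56 mm; origin centre of underside; a bystander
- sanding_block: cork sanding block, 61 x 105 x 32 mm; origin centre of underside; a bystander

How it is judged:
By the outcome, as a careful person would: the job done as asked, in the order asked, and still so for the second after the job is handed in, with the robot touching nothing.
It also fails if it takes over 72 s, if anything falls off the work surface, if the arm or the gripper's body presses on something with over 40 N, if the wrist force passes 120 N, or if a joint passes its speed limit or range.

ROBOT

A 7-joint arm with a two-finger parallel gripper is mounted at the origin on a cart in front of the work surface, level with it; the furniture and walls round the work are solid. World frame = base frame: x ahead of the robot, y to its left, z up, the work surface at z = 0. Lengths are in m, angles in rad, forces in N, time in s.
With the tool pointing down it reaches from about 0.4 to 0.75 m from the base axis. Payload 19.5 kg.
Tool frame: the origin (TCP) lies on the centre line of the jaws, within the pads' length; the fingertips stand 19 mm ahead of it and the grasp point (between the pads) is the TCP; x points along the fingers, y is the direction in which the jaws open and shut, and the axes are right-handed (so a half turn about x gives the same grasp; the last joint's range is limited). The gripper opens to 85 mm and grips with 20 to 120 N. Pads are 22 mm wide; open, the fingers measure 114 mm over their backs; the gripper's body (76 mm by 85 mm) begins 54 mm behind the grasp point. The pads swing forward as they close: fully open they stand 13 mm farther back than shut.
Start: joints at [-1.332, 0.707, -0.028, 1.485, 0.022, 0.951, -0.075], TCP at [0.159, 0.552, 0.25] pointing down, gripper open.
Joint ranges: [-2.71, 2.71], [-0.32, 2.16], [-1.57, 1.52], [0, 2.45], [-1.46, 4.6], [0, 2.02], [-2.83, 2.83]. Speed limits (rad/s): [1.89, 1.89, 2.57, 2.57, 3.01, 3.01, 3.01].

INTERFACE

Orientations are given as a rotation vector (axis times angle).
In Python, from rig import sensors, optics, job gives the robot as it stands.
- The arm moves only by the tool servo_tool, never from a script. Its argument "moves" is text: rows parted by semicolons, each of 6 numbers parted by spaces: the shift along the tool's x, y, z in cm, then the turn, a rotation vector about the tool's x, y, z in degrees. A call has exactly 8 rows; each row shifts and turns the commanded pose from where the row before left it, along the tool's axes as they then stand; what a row does not reach is not made up. A row lasts 1/8 s, in which the tool goes at most 62.5 mm and 10.7 degrees, less where a joint would pass 70% of its speed; a pose out of reach is approached as far as the arm can. A call is refused whole if a number of a shift passes 6.25 or a number of a turn 10.7, either way. A call with a gripper value outside its range is refused whole. "gripper" is the finger opening in cm, from 0 to 8.54, set as the call begins (left out, the last holds). The fingers move at their own pace and stop on an object; "newtons" is the grip in N (left out, the last holds). Time passes only in rows, so rows that do not move let the fingers close, or fill a call up. It gives the time, the measured TCP pose, the force and the opening at its end, in the units of the state.
- sensors.get_obs(): the state, without advancing time (a new reading comes with each control period).
- optics.camera(name): name is "side" or "top" or "wrist"; returns a dict with "image" (400x640x3 uint8, red, green, blue), "fx", "fy", "cx", "cy" (pixels), "k1" (the pictures are not rectified: a ray, as slopes to the right and down, at radius r is drawn at 1 + k1 r^2 times it, then the intrinsics apply), "rvec" (rotation vector, rad) and "tvec" (3), from world to camera coordinates, as OpenCV has them. Camera axes: x right, y down, z forward; pixel columns grow to the right and rows downward; lengths in m; the calibration is good to about 2 mm. A picture is of the moment at which its call begins. There is no depth.
- job.hand_in(): hands the job in, once; it reports no verdict.
The state is a dict: "time": time; "qpos": joint angles; "dq": joint speeds; "joint_torque": joint torques, N m; "position": TCP position; "tool_rot": TCP orientation; "ft_force": force on the tool from outside, world axes, zero at the start; "torque": the same for the moment, N m; "opening": finger opening in m.
Only numpy, scipy, OpenCV 4.12 (cv2) and the standard library are available. Lean on these libraries where they do the work, as an engineer would, in place of code of your own. Each camera call takes 0.05 s, during which the arm holds its last target.

## Working session

There is one attempt and no reset: what is moved stays moved. The work goes in short steps, Python scripts to look and compute and a tool call to move; the robot and the scene stay as the last step left them, time stands still between calls to the robot, and variables do not carry over. Pictures are saved under pics/ and viewed, and the job is handed in when it is done.

Besides the shell and the picture viewer there is one more tool, called after "Request:" as name(argument=value, ...) on one line, values as JSON. servo_tool: Moves the arm, as the interface text tells. Its arguments: {"type":"object","properties":{"moves":{"type":"string"},"gripper":{"type":"number"},"newtons":{"type":"number"}},"required":["moves"]}

```bash
mkdir -p pics; ls
python3 - <<'E'
from rig import sensors, optics, job
import cv2
o=sensors.get_obs(); print({k:o[k] for k in ['time','position','tool_rot','ft_force','opening']})
for n in ['side','top','wrist']:
    c=optics.camera(n); cv2.imwrite(f'pics/{n}0.png',c['image'][:,:,::-1]); print(n,{k:c[k] for k in c if k!='image'})
E
```

```text
pics
{'time': 0.0, 'position': array([0.15927403, 0.55225864, 0.24986261]), 'tool_rot': array([ 0.21960934,  1.5596469 , -0.22121766]), 'ft_force': array([-0.19073456, -0.35110159,  0.03209651]), 'opening': 0.08555252416035586}
side {'fx': 402.04865894411654, 'fy': 402.04865894411654, 'cx': 317.2316820663551, 'cy': 202.43833094717957, 'k1': -0.10294341282196243, 'rvec': array([ 0.1010925, -2.7844208,  1.3842065]), 'tvec': array([0.55882256, 0.12462852, 1.106102  ])}
top {'fx': 419.3371007005198, 'fy': 419.3371007005198, 'cx': 328.48326005208173, 'cy': 200.28812530029774, 'k1': -0.10227740369357137, 'rvec': array([ 2.20515225, -2.14031061,  0.13652998]), 'tvec': array([-0.07543626,  0.55843391,  1.13845531])}
wrist {'fx': 333.9005689231488, 'fy': 333.9005689231488, 'cx': 317.28078320520376, 'cy': 200.19055151871103, 'k1': -0.03710324002402919, 'rvec': array([-2.33137509, -1.75347802, -0.23552031]), 'tvec': array([-0.57411241, -0.03501879,  0.37717824])}
```

View pics/side0.png

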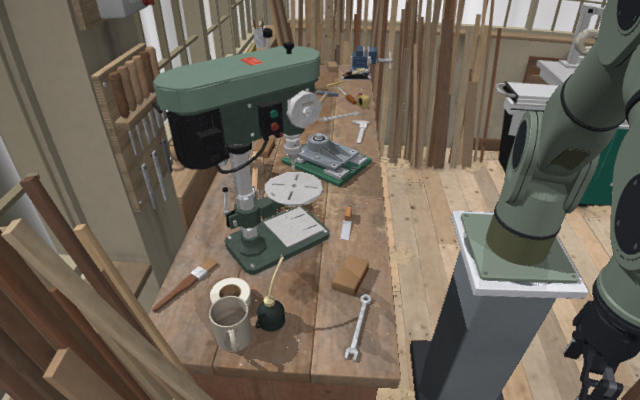

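View pics/top0.png

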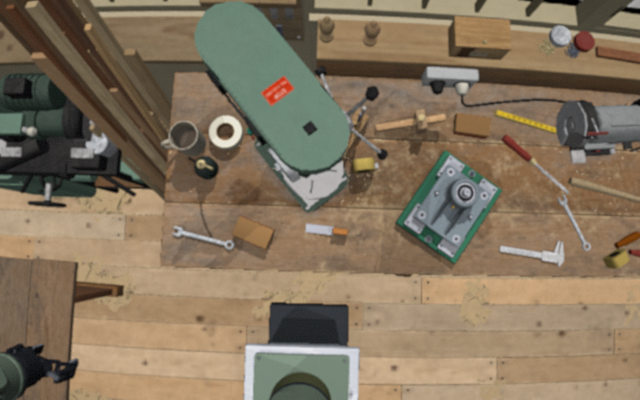

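View pics/wrist0.png

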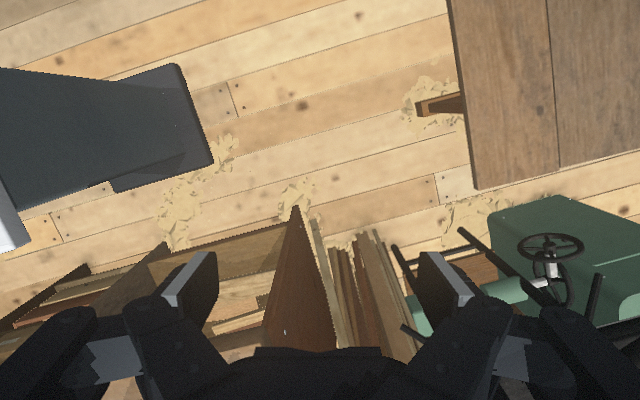

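```bash
cat > h.py <<'E'
import numpy as np, cv2
from scipy.spatial.transform import Rotation as R
def ray(c,u,v):
    K=np.array([[c['fx'],0,c['cx']],[0,c['fy'],c['cy']],[0,0,1.]])
    p=cv2.undistortPoints(np.array([[[u,v]]],float),K,np.array([c['k1'],0,0,0,0.]))[0,0]
    M=R.from_rotvec(c['rvec']).as_matrix()
    return -M.T@c['tvec'], M.T@np.array([p[0],p[1],1])
def plane(c,u,v,z):
    o,d=ray(c,u,v); return o+d*(z-o[2])/d[2]
def proj(c,P):
    K=np.array([[c['fx'],0,c['cx']],[0,c['fy'],c['cy']],[0,0,1.]])
    return cv2.projectPoints(np.array(P,float).reshape(-1,1,3),c['rvec'],c['tvec'],K,np.array([c['k1'],0,0,0,0.]))[0][:,0]
E
python3 - <<'E'
from h import *
from rig import optics
c=optics.camera('top'); im=c['image'][:,:,::-1]
cv2.imwrite('pics/t_bed.png',cv2.resize(im[140:270,385:515],None,fx=4.5,fy=4.5,interpolation=cv2.INTER_CUBIC))
cv2.imwrite('pics/t_wedge.png',cv2.resize(im[200:260,290:370],None,fx=8,fy=8,interpolation=cv2.INTER_CUBIC))
for n,u,v in [('base',300,385),('bed',450,208),('wedge',325,230),('block',253,233),('spanner',203,239),('oil',205,168),('drilltable',310,205)]:
    print(n,plane(c,u,v,0.02))
print('floor robot', proj(c,[[0,0,0],[.4,0,0],[.6,.0,0],[.16,.55,.25]]))
print('camera', ray(c,0,0)[0])
s=optics.camera('side'); print(ray(s,0,0)[0])
E
```

```text
base [0.05060249 0.00439013 0.02      ]
bed [ 0.55023155 -0.40575521  0.02      ]
wedge [ 0.47784754 -0.05158344  0.02      ]
block [0.46325531 0.14926568 0.02      ]
spanner [0.44178998 0.28930843 0.02      ]
oil [0.64339499 0.29583759 0.02      ]
drilltable [ 0.54673715 -0.00735712  0.02      ]
floor robot [[301.39343015 400.82668937]
 [305.86668537 257.27201319]
 [308.24443846 187.15019122]
 [ 59.62427798 355.42659683]]
camera [ 0.43281561 -0.04146922  1.19355373]
[0.50083557 0.84461437 0.76620288]
```

View pics/t_bed.png

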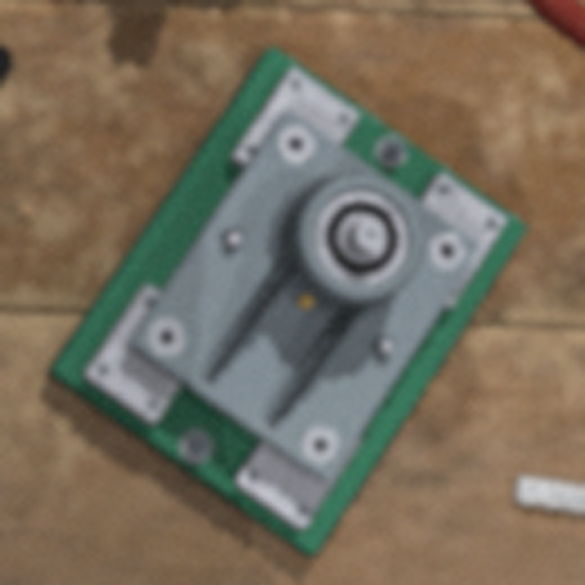

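View pics/t_wedge.png

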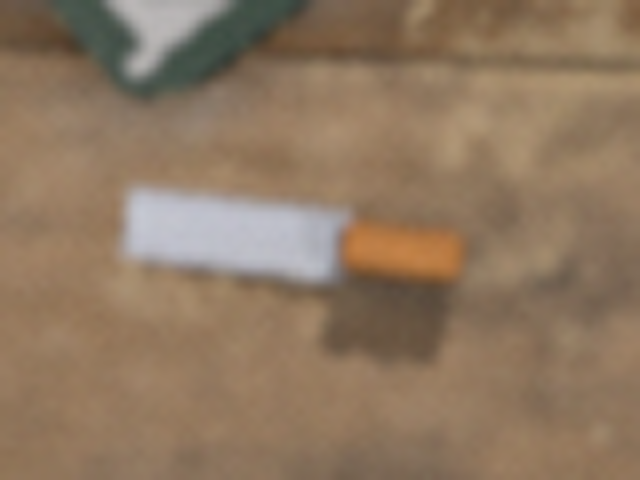

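Run:
```python
from h import *
from rig import optics,sensors
c=optics.camera('top'); s=optics.camera('side')
def tri(a,b):
    o1,d1=ray(c,*a);o2,d2=ray(s,*b)
    t=np.linalg.lstsq(np.c_[d1,-d2],o2-o1,rcond=None)[0]
    return (o1+d1*t[0]).round(3),(o2+d2*t[1]).round(3)
print('head end',tri((320,168),(320,62)))
f=lambda x,y:(385+(x+.5)/4.5-.5,140+(y+.5)/4.5-.5)
obj=[];P=[]
def add(pts,loc,z):
    for p,l in zip(pts,loc): P.append(plane(c,*f(*p),z)[:2]); obj.append(l)
add([(167,337),(320,443),(295,145),(447,250)],[(-74,58),(-74,-58),(74,58),(74,-58)],.045)
add([(232,238),(384,346)],[(0,58),(0,-58)],.052)
add([(275,48),(524,228),(315,553),(53,372)],[(130,103),(130,-103),(-130,-103),(-130,103)],.018)
A=np.array(obj)/1000.;B=np.array(P)
def fit(A,B):
    a0=A.mean(0);b0=B.mean(0);X=A-a0;Y=B-b0
    th=np.arctan2((X[:,0]*Y[:,1]-X[:,1]*Y[:,0]).sum(),(X*Y).sum())
    Rm=np.array([[np.cos(th),-np.sin(th)],[np.sin(th),np.cos(th)]])
    return th,b0-Rm@a0,Rm
th,t,Rm=fit(A,B);print('bed yaw',np.degrees(th),t,'\nres',((B-(A@Rm.T+t))*1000).round(1).tolist())
for n,p in [('CL',(-.074,.058)),('CR',(-.074,-.058))]: print(n,Rm@p+t)
g=lambda x,y:(290+(x+.5)/8-.5,200+(y+.5)/8-.5)
pt=[plane(c,*g(*p),z)[:2] for p,z in [((127,188),.0015),((122,260),.0015),((343,222),.028),((343,280),.028),((462,229),.028),((462,280),.028)]]
print(np.array(pt).round(4))
o=sensors.get_obs();print(o['time'],R.from_rotvec(o['tool_rot']).as_matrix().round(3))
```

```text
head end (array([ 0.565, -0.036,  0.487]), array([ 0.558, -0.036,  0.485]))
bed yaw -33.57604893924769 [ 0.55692831 -0.40624566] 
res [[-0.1, -1.0], [1.3, -0.6], [-0.6, -0.1], [0.4, -0.8], [0.1, 1.2], [0.1, 2.0], [-4.0, -2.4], [-1.7, 5.2], [4.6, 0.1], [-0.2, -3.7]]
CL [ 0.52735154 -0.31699761]
CR [ 0.46319852 -0.4136433 ]
[[ 0.4966  0.0044]
 [ 0.471   0.0053]
 [ 0.4856 -0.072 ]
 [ 0.4655 -0.0725]
 [ 0.4844 -0.1134]
 [ 0.4667 -0.1138]]
0.35 [[-0.     0.277  0.961]
 [-0.     0.961 -0.277]
 [-1.    -0.    -0.   ]]
```

Request:
servo_tool(moves="0 -4.2 4.5 0 0 0;0 -4.2 4.5 0 0 0;0 -4.2 4.5 0 0 0;0 -4.2 4.5 0 0 0;0 -4.2 4.5 0 0 0;0 -4.2 4.5 0 0 0;0 -4.2 4.5 0 0 0;0 -4.2 4.5 0 0 0", gripper=0, newtons=40)

```text
time: 1.35
position: [0.413, 0.128, 0.2505]
tool_rot: [0.22, 1.559, -0.22]
ft_force: [1.8, 1.2, -0.6]
opening: 0.0
```

Request:
servo_tool(moves="1 -4.95 2.9 0 0 0;1 -4.95 2.9 0 0 0;1 -4.95 2.9 0 0 0;1 -4.95 2.9 0 0 0;1 -4.95 2.9 0 0 0;1 -4.95 2.9 0 0 0;1 -4.95 2.9 0 0 0;1 -4.95 2.9 0 0 0")

```text
time: 2.35
position: [0.5255, -0.3169, 0.1701]
tool_rot: [0.221, 1.559, -0.221]
ft_force: [0.7, -0.2, -0.1]
opening: -0.0001
```

Run:
```python
from h import *
from rig import optics,sensors
c=optics.camera('wrist'); cv2.imwrite('pics/w1.png',c['image'][:,:,::-1]); print(sensors.get_obs()['position'],c['rvec'],c['tvec'])
import pickle; pickle.dump(c,open('w1.pkl','wb'))
print(proj(c,[[.5274,-.317,.045],[.4632,-.4136,.045]]))
```

```text
[ 0.52452558 -0.32451921  0.16837055] [-2.33195654 -1.75325397 -0.23686086] [ 0.15891457 -0.58551457  0.14222704]
[[318.4112879  199.9266399 ]
 [170.34032036 154.94434253]]
```

View pics/w1.png

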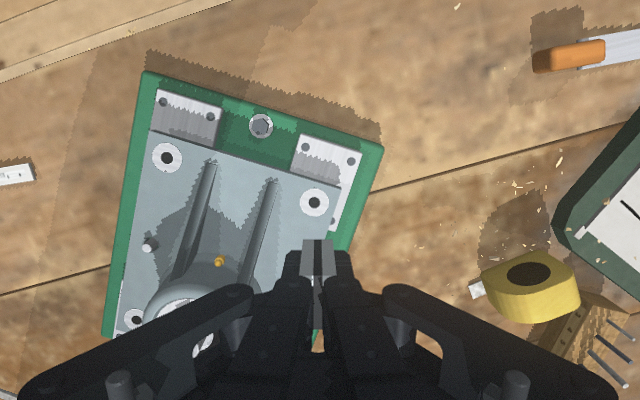

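Run:
```python
from h import *
import pickle; c=pickle.load(open('w1.pkl','rb'))
print('cam',ray(c,0,0)[0])
for p,z in [((314,202),.045),((167,157.5),.045),((135.5,319),.045),((545,62),.028),((605,50),.028)]: print(p,plane(c,*p,z).round(4))
from rig import sensors
o=sensors.get_obs(); print(o['time'],o['position'],o['ft_force'],o['qpos'])
```

```text
cam [ 0.4619127  -0.29896439  0.29251775]
(314, 202) [ 0.528  -0.3207  0.045 ]
(167, 157.5) [ 0.4643 -0.4168  0.045 ]
(135.5, 319) [ 0.5863 -0.4992  0.045 ]
(545, 62) [ 0.4757 -0.1241  0.028 ]
(605, 50) [ 0.4791 -0.0773  0.028 ]
2.4 [ 0.52452558 -0.32451921  0.16837055] [ -1.84950305 -11.26397131  -3.09941778] [ 0.59174812  0.87123237 -0.19632371  1.41836149  0.2016386   0.8711483
  1.61724638]
```

Request:
servo_tool(moves="2 0.3 0.1 0 0 0;2 0.3 0 0 0 0;2 0 0 0 0 0;2 0 0 0 0 0;1.2 0 0 0 0 0;0.5 0 0 0 0 0;0 0 0 0 0 0;0 0 0 0 0 0")

```text
time: 3.4
position: [0.5281, -0.3096, 0.0739]
tool_rot: [0.22, 1.559, -0.221]
ft_force: [0.1, -0.4, -0.3]
opening: 0.0002
```

Request:
servo_tool(moves="0.3 -0.9 0.2 0 0 0;0.3 0 0 0 0 0;0.1 0 0 0 0 0;0.1 0 0 0 0 0;0.1 0 0 0 0 0;0.1 0 0 0 0 0;0 0 0 0 0 0;0 0 0 0 0 0")

```text
time: 4.4
position: [0.5274, -0.3186, 0.0641]
tool_rot: [0.22, 1.559, -0.221]
ft_force: [-4.1, 2.2, 12.2]
opening: 0.0001
```

Request:
servo_tool(moves="0.05 0 0 0 0 0;0 0 0 0 0 0;0 0 0 0 0 0;0 0 0 0 0 0;0 0 0 0 0 0;0 0 0 0 0 0;0 0 0 0 0 0;0 0 0 0 0 0")

```text
time: 5.4
position: [0.5274, -0.3186, 0.064]
tool_rot: [0.22, 1.559, -0.221]
ft_force: [-5.5, 3.7, 21.5]
opening: 0.0003
```

Request:
servo_tool(moves="-2.5 0 0 0 0 0;0 -3.7 -1.15 0 0 0;0 -3.7 -1.15 0 0 0;0 -3.64 -1.13 0 0 0;1 0 0 0 0 0;1 0 0 0 0 0;0 0 0 0 0 0;0 0 0 0 0 0")

```text
time: 6.4
position: [0.4643, -0.4147, 0.068]
tool_rot: [0.22, 1.559, -0.22]
ft_force: [0.8, 0.2, -1.1]
opening: 0.0001
```

Request:
servo_tool(moves="0.3 0 0 0 0 0;0.1 0 0 0 0 0;0.1 0 0 0 0 0;0 0 0 0 0 0;0 0 0 0 0 0;0 0 0 0 0 0;0 0 0 0 0 0;0 0 0 0 0 0")

```text
time: 7.4
position: [0.4638, -0.4152, 0.0629]
tool_rot: [0.22, 1.56, -0.22]
ft_force: [-1.7, 1.2, 3.0]
opening: 0.0003
```

Request:
servo_tool(moves="0.1 0 0 0 0 0;0 0 0 0 0 0;0.1 0 0 0 0 0;0 0 0 0 0 0;0 0 0 0 0 0;0 0 0 0 0 0;0 0 0 0 0 0;0 0 0 0 0 0")

```text
time: 8.4
position: [0.4638, -0.4153, 0.0609]
tool_rot: [0.22, 1.559, -0.221]
ft_force: [-2.2, -1.1, 2.5]
opening: -0.0001
```

Request:
servo_tool(moves="0.05 0 0 0 0 0;0 0 0 0 0 0;0.05 0 0 0 0 0;0 0 0 0 0 0;0 0 0 0 0 0;0 0 0 0 0 0;0 0 0 0 0 0;0 0 0 0 0 0")

```text
time: 9.4
position: [0.4638, -0.4153, 0.0601]
tool_rot: [0.22, 1.559, -0.221]
ft_force: [-5.0, 0.1, 9.3]
opening: 0.0001
```

Request:
servo_tool(moves="0.04 0 0 0 0 0;0 0 0 0 0 0;0 0 0 0 0 0;0 0 0 0 0 0;-1 0 0 0 0 0;-4 0 0 0 0 0;-5 0 0 0 0 0;-4 0 0 0 0 0", gripper=0)

```text
time: 10.4
position: [0.4642, -0.415, 0.2017]
tool_rot: [0.22, 1.558, -0.22]
ft_force: [0.8, -0.2, 0.2]
opening: -0.0
```

Request:
servo_tool(moves="0 5.2 -1.3 0 0 0;0 5.2 -1.3 0 0 0;0 5.2 -1.3 0 0 0;0 5.2 -1.3 0 0 0;0 5.2 -1.3 0 0 0;0 5.04 -1.3 0 0 0;0 0 0 10 0 0;0 0 0 10 0 0", gripper=6)

```text
time: 11.4
position: [0.4752, -0.0946, 0.1998]
tool_rot: [0.497, 1.512, -0.496]
ft_force: [-0.0, 0.2, 0.7]
opening: 0.0598
```

Request:
servo_tool(moves="0.5 0 0 10 0 0;0.5 0 0 10 0 0;0.5 0 0 10 0 0;0.5 0 0 10 0 0;0.5 0 0 10 0 0;0.5 0 0 8 0 0;0 0 0 0 0 0;0 0 0 0 0 0")

```text
time: 12.4
position: [0.475, -0.0952, 0.1697]
tool_rot: [1.259, 1.176, -1.259]
ft_force: [-0.6, 0.0, 0.3]
opening: 0.0598
```

Run:
```python
from h import *
from rig import optics,sensors
c=optics.camera('wrist'); cv2.imwrite('pics/w2.png',c['image'][:,:,::-1])
o=sensors.get_obs(); print(o['position'],R.from_rotvec(o['tool_rot']).as_matrix().round(3),o['qpos'])
import pickle; pickle.dump(c,open('w2.pkl','wb'))
```

```text
[ 0.47497913 -0.09533274  0.16970903] [[ 0.     0.998 -0.069]
 [ 0.    -0.069 -0.998]
 [-1.     0.    -0.   ]] [ 0.01291842  0.71714254  0.21316512  1.91305437 -0.27469805  0.53896789
  0.3432518 ]
```

View pics/w2.png

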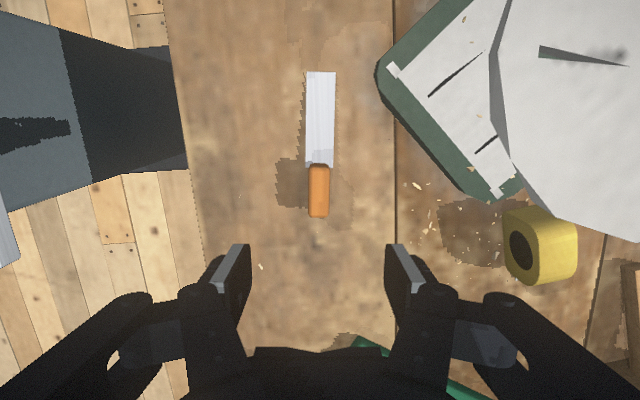

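Run:
```python
from h import *
import pickle; c=pickle.load(open('w2.pkl','rb')); im=c['image']
cv2.imwrite('pics/w2c.png',cv2.resize(im[60:230,270:370,::-1],None,fx=3.5,fy=3.5,interpolation=cv2.INTER_CUBIC))
hsv=cv2.cvtColor(im,cv2.COLOR_RGB2HSV)
m=cv2.inRange(hsv,(8,170,170),(20,255,255)); m[:,:290]=0;m[:,350:]=0
k=cv2.findContours(m,0,2)[0]; k=max(k,key=cv2.contourArea); r=cv2.minAreaRect(k); b=cv2.boxPoints(r); print(r,b)
for p in b: print(plane(c,*p,.028).round(4))
print('cen',plane(c,*r[0],.028).round(4))
for p in [(307,72),(335,72),(305,162),(334,165)]: print(p,plane(c,*p,.0015 if p[1]<100 else .007).round(4))
```

```text
Traceback (most recent call last):
ValueError: max() iterable argument is empty
```

View pics/w2c.png

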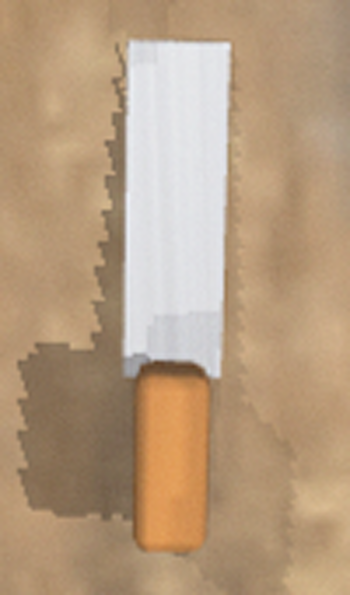

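Run:
```python
from h import *
import pickle; c=pickle.load(open('w2.pkl','rb')); 
q=np.array([plane(c,*p,.028) for p in [(309.1,166.3),(330.3,166.3),(308.3,217.1),(329.4,217.1)]]);print(q.round(4),q.mean(0))
t=np.array([plane(c,*p,.0015) for p in [(306.9,71.7),(335.7,72)]]);t2=np.array([plane(c,*p,.007) for p in [(304.9,167.7),(332.6,167.7)]])
print(t.mean(0),t2.mean(0)); d=t.mean(0)-t2.mean(0); print(np.degrees(np.arctan2(d[1],d[0])),np.linalg.norm(d)); d=t.mean(0)-q.mean(0);print(np.degrees(np.arctan2(d[1],d[0])),np.linalg.norm(d))
```

```text
[[ 0.471  -0.073   0.028 ]
 [ 0.4879 -0.0742  0.028 ]
 [ 0.4671 -0.1155  0.028 ]
 [ 0.4846 -0.1167  0.028 ]] [ 0.47765191 -0.0948345   0.028     ]
[4.85841576e-01 5.23303684e-05 1.50000000e-03] [ 0.47844693 -0.07827649  0.007     ]
84.6069652241365 0.07886909583567
85.06703818671112 0.09885762920710015
```

Request:
servo_tool(moves="2 0.27 0 1 0 0;3 0 0 0 0 0;3 0 0 0 0 0;3 0 0 0 0 0;2 0 0 0 0 0;1 0 0 0 0 0;0.55 0 0 0 0 0;0 0 0 0 0 0", gripper=4.5)

```text
time: 13.45
position: [0.4777, -0.0956, 0.0242]
tool_rot: [1.274, 1.166, -1.274]
ft_force: [-0.6, 0.1, 0.5]
opening: 0.0451
```

Request:
servo_tool(moves="0 0 0 0 0 0;0 0 0 0 0 0;0 0 0 0 0 0;0 0 0 0 0 0;0 0 0 0 0 0;0 0 0 0 0 0;0 0 0 0 0 0;0 0 0 0 0 0", gripper=0, newtons=40)

```text
time: 14.45
position: [0.4777, -0.0956, 0.0245]
tool_rot: [1.274, 1.165, -1.274]
ft_force: [-1.0, -0.7, 8.5]
opening: 0.0173
```

Request:
servo_tool(moves="-4 0 0 0 0 0;-4 0 0 0 0 0;-0.9 -1.64 4.31 0 0 0;-0.9 -1.64 4.31 0 0 0;-0.9 -1.64 4.31 0 0 0;-0.9 -1.64 4.31 0 0 0;-0.9 -1.64 4.31 0 0 0;-0.9 -1.64 4.31 0 0 0")

```text
time: 15.45
position: [0.3558, -0.3457, 0.1586]
tool_rot: [1.274, 1.165, -1.274]
ft_force: [1.1, 0.6, -1.3]
opening: 0.0172
```

Request:
servo_tool(moves="0 0 0 10 0 0;0 0 0 10 0 0;0 0 0 10 0 0;0 0 0 10 0 0;0 0 0 10 0 0;0 0 0 10 0 0;0 0 0 10 0 0;0 0 0 10 0 0")

```text
time: 16.45
position: [0.3567, -0.3443, 0.1583]
tool_rot: [2.181, 0.087, -2.18]
ft_force: [-0.4, 0.1, -1.3]
opening: 0.0172
```

Request:
servo_tool(moves="0 0 0 10 0 0;0 0 0 10 0 0;0 0 0 10 0 0;0 0 0 8.5 0 0;0 0 0 0 0 0;0 0 0 0 0 0;0 0 0 0 0 0;0 0 0 0 0 0")

```text
time: 17.45
position: [0.3566, -0.3445, 0.158]
tool_rot: [-1.889, 0.569, 1.888]
ft_force: [0.1, 0.8, -0.6]
opening: 0.0171
```

Run:
```python
from h import *
from rig import optics,sensors
import pickle
o=sensors.get_obs(); print(o['time'],o['position'],R.from_rotvec(o['tool_rot']).as_matrix().round(4),o['qpos'],o['ft_force'])
for n in ['wrist','side','top']:
    c=optics.camera(n); cv2.imwrite(f'pics/{n}3.png',c['image'][:,:,::-1]); pickle.dump(c,open(n+'3.pkl','wb'))
```

```text
17.45 [ 0.35655247 -0.34445206  0.1580269 ] [[ 2.000e-04 -5.525e-01 -8.335e-01]
 [-0.000e+00 -8.335e-01  5.525e-01]
 [-1.000e+00 -1.000e-04 -2.000e-04]] [ 0.34899883  0.84773375  0.6893952   1.89281494 -0.82072306  0.71015712
 -0.62476606] [ 0.09878146  0.81677989 -0.64389802]
```

View pics/wrist3.png

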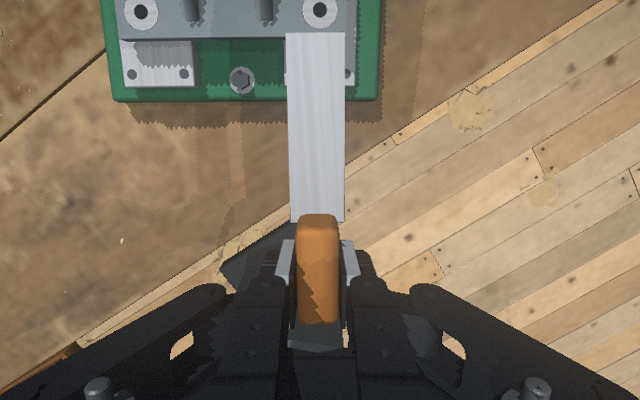

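View pics/side3.png

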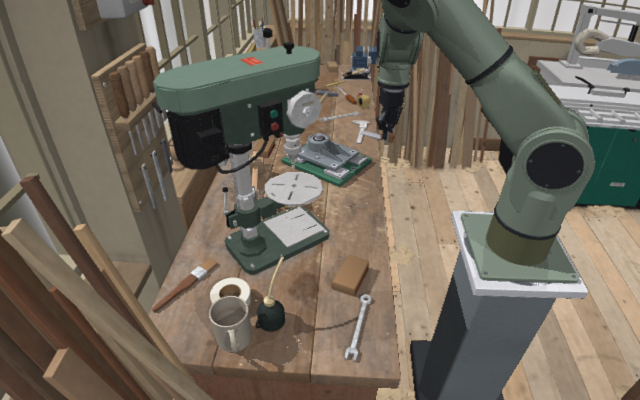

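Run:
```python
from h import *
import pickle; c=pickle.load(open('wrist3.pkl','rb')); im=c['image']
cv2.imwrite('pics/w3c.png',cv2.resize(im[0:230,110:390,::-1],None,fx=2.8,fy=2.6,interpolation=cv2.INTER_CUBIC))
B=np.array([.5574,-.4080]); a=np.radians(-33.55); Rm=np.array([[np.cos(a),-np.sin(a)],[np.sin(a),np.cos(a)]])
for n,p,z in [('FL',(141,12),.045),('FR',(319.5,10.5),.045),('tipL',(286,33),.1353),('tipR',(344,33),.1353),('rootL',(290,221),.1409),('rootR',(344,222),.1409)]:
    w=plane(c,*p,z); print(n,w.round(4),((w[:2]-B)@Rm*1000).round(1))
```

```text
FL [ 0.5276 -0.3212  0.045 ] [-72.9  55.9]
FR [ 0.4635 -0.4171  0.045 ] [-73.2 -59.5]
tipL [ 0.4448 -0.388   0.1353] [-104.9  -45.6]
tipR [ 0.4319 -0.4073  0.1353] [-104.9  -68.8]
rootL [ 0.3801 -0.3456  0.1409] [-182.3  -46. ]
rootR [ 0.3665 -0.3652  0.1409] [-182.7  -69.9]
```

View pics/w3c.png

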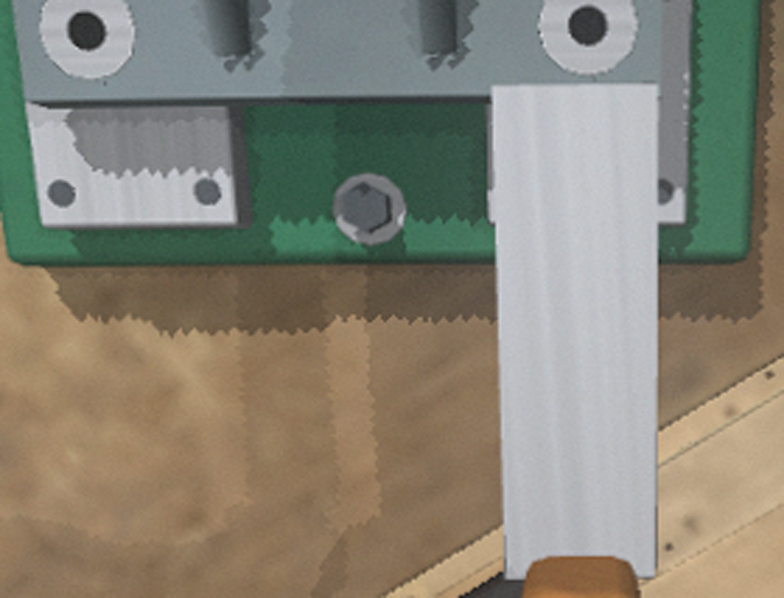

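Request:
servo_tool(moves="2 0.1 0 0 0 0;2 0 0 0 0 0;2 0 0 0 0 0;2 0 0 0 0 0;1 0 0 0 0 0;0.9 0 0 0 0 0;0 0 0 0 0 0;0 0 0 0 0 0")

```text
time: 18.6
position: [0.3562, -0.3454, 0.0594]
tool_rot: [-1.889, 0.57, 1.888]
ft_force: [-0.3, 0.9, -0.9]
opening: 0.0171
```

Run:
```python
from h import *
from rig import optics,sensors
import pickle
o=sensors.get_obs(); print(o['time'],o['position'],o['ft_force'],o['torque'])
c=optics.camera('wrist'); cv2.imwrite('pics/wrist4.png',c['image'][:,:,::-1]); pickle.dump(c,open('wrist4.pkl','wb'))
```

```text
18.6 [ 0.3561527  -0.34542432  0.05937543] [-0.27508363  0.90040001 -0.9351898 ] [ 0.00577839  0.03211459 -0.019947  ]
```

View pics/wrist4.png

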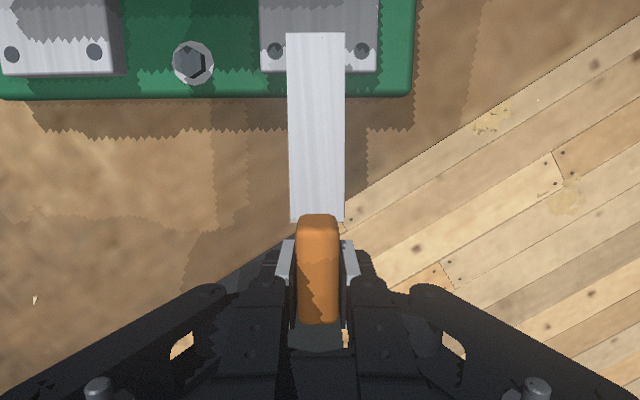

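Request:
servo_tool(moves="0.5 0.05 0 0 0 0;0.2 0 0 0 0 0;0.1 0 0 0 0 0;0.05 0 0 0 0 0;0 0 0 0 0 0;0 0 0 0 0 0;0 0 0 0 0 0;0 0 0 0 0 0")

```text
time: 19.65
position: [0.3558, -0.3457, 0.0505]
tool_rot: [-1.888, 0.57, 1.888]
ft_force: [-0.8, -0.5, -1.4]
opening: 0.0174
```

Request:
servo_tool(moves="0.05 0 0 0 0 0;0 0 0 0 0 0;0 0 0 0 0 0;0 0 0 0 0 0;0 0 0 0 0 0;0 0 0 0 0 0;0 0 0 0 0 0;0 0 0 0 0 0")

```text
time: 20.65
position: [0.3558, -0.3457, 0.05]
tool_rot: [-1.888, 0.57, 1.888]
ft_force: [-0.3, -0.2, -0.2]
opening: 0.0173
```

Run:
```python
from rig import sensors
o=sensors.get_obs(); print(o['time'],o['position'],o['ft_force'],o['torque'])
```

```text
20.65 [ 0.35576927 -0.34569573  0.04996332] [-0.33183305 -0.21433881 -0.19758863] [-0.0521751  -0.06014538 -0.00517949]
```

Request:
servo_tool(moves="0.04 0 0 0 0 0;0 0 0 0 0 0;0 0 0 0 0 0;0 0 0 0 0 0;0 0 0 0 0 0;0 0 0 0 0 0;0 0 0 0 0 0;0 0 0 0 0 0")

```text
time: 21.65
position: [0.3557, -0.3457, 0.0495]
tool_rot: [-1.888, 0.57, 1.888]
ft_force: [-2.0, 1.3, 2.5]
opening: 0.0173
```

Run:
```python
from rig import sensors
o=sensors.get_obs(); print(o['time'],o['position'],o['ft_force'],o['torque'])
```

```text
21.65 [ 0.35573558 -0.34567253  0.04953655] [-1.99265324  1.29902687  2.52330444] [0.11975552 0.10702234 0.01200053]
```

Request:
servo_tool(moves="-0.02 0 -0.5 0 0 0;0 0 -0.8 0 0 0;0 0 -0.8 0 0 0;0 0 -0.8 0 0 0;0 0 -0.6 0 0 0;0 0 -0.5 0 0 0;0 0 0 0 0 0;0 0 0 0 0 0")

```text
time: 22.65
position: [0.3893, -0.368, 0.0498]
tool_rot: [-1.889, 0.57, 1.887]
ft_force: [2.3, -0.6, 1.4]
opening: 0.0171
```

Run:
```python
from h import *
from rig import optics,sensors
import pickle
o=sensors.get_obs(); print(o['time'],o['position'],o['ft_force'],o['torque'])
f=np.array(o['ft_force']);print('along bed x',f[:2]@[.8334,-.5526])
c=optics.camera('wrist'); cv2.imwrite('pics/wrist5.png',c['image'][:,:,::-1]); pickle.dump(c,open('wrist5.pkl','wb'))
```

```text
22.65 [ 0.38934938 -0.36801214  0.04981421] [ 2.27296775 -0.59817029  1.44276195] [-0.25721316 -0.37073994 -0.0191279 ]
along bed x 2.2248402237701246
```

View pics/wrist5.png

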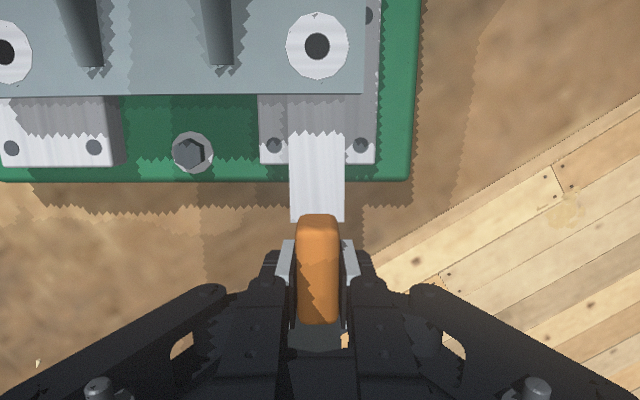

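Request:
servo_tool(moves="0 0 -0.15 0 0 0;0 0 -0.15 0 0 0;0 0 -0.15 0 0 0;0 0 -0.15 0 0 0;0 0 -0.1 0 0 0;0 0 -0.1 0 0 0;0 0 -0.1 0 0 0;0 0 -0.1 0 0 0")

```text
time: 23.7
position: [0.3969, -0.3731, 0.0498]
tool_rot: [-1.887, 0.57, 1.888]
ft_force: [-4.3, 2.7, 7.7]
opening: 0.0172
```

```bash
cat > s.py <<'E'
from h import *
from rig import sensors
o=sensors.get_obs(); p=o['position'];f=np.array(o['ft_force']);q=(p[:2]-np.array([.3557,-.3457]))@[.8334,-.5526]
print(o['time'],p,f.round(2),o['torque'].round(3)); print('tip past edge mm',round(-21.7+q*1000,2),'Fx bed',(f[:2]@[.8334,-.5526]).round(2),'Fz',f[2].round(2))
E
python3 s.py
```

```text
23.7 [ 0.3969438  -0.37311133  0.04980973] [-4.32  2.69  7.71] [0.494 0.722 0.014]
tip past edge mm 27.82 Fx bed -5.09 Fz 7.71
```

Request:
servo_tool(moves="-0.02 0 0 0 0 0;0 0 0 0 0 0;0 0 0 0 0 0;0 0 0 0 0 0;0 0 0 0 0 0;0 0 0 0 0 0;0 0 0 0 0 0;0 0 0 0 0 0")

```text
time: 24.7
position: [0.3974, -0.3733, 0.0499]
tool_rot: [-1.888, 0.57, 1.888]
ft_force: [-1.4, -0.1, 2.3]
opening: 0.0169
```

```bash
python3 s.py
```

```text
24.7 [ 0.39743576 -0.37334667  0.04994149] [-1.42 -0.11  2.31] [ 0.05   0.318 -0.034]
tip past edge mm 28.36 Fx bed -1.12 Fz 2.31
```

Request:
servo_tool(moves="0 0 -0.05 0 0 0;0 0 -0.05 0 0 0;0 0 -0.05 0 0 0;0 0 -0.05 0 0 0;0 0 -0.05 0 0 0;0 0 0 0 0 0;0 0 0 0 0 0;0 0 0 0 0 0")

```text
time: 25.7
position: [0.3996, -0.3748, 0.05]
tool_rot: [-1.888, 0.57, 1.888]
ft_force: [-0.1, 0.7, 1.3]
opening: 0.017
```

```bash
python3 s.py
```

```text
25.7 [ 0.39956121 -0.37476028  0.04996363] [-0.11  0.71  1.25] [ 0.017 -0.003  0.017]
tip past edge mm 30.91 Fx bed -0.48 Fz 1.25
```

Request:
servo_tool(moves="0 0 -0.05 0 0 0;0 0 -0.05 0 0 0;0 0 -0.05 0 0 0;0 0 -0.05 0 0 0;0 0 -0.05 0 0 0;0 0 0 0 0 0;0 0 0 0 0 0;0 0 0 0 0 0")

```text
time: 26.7
position: [0.4016, -0.3762, 0.05]
tool_rot: [-1.888, 0.57, 1.888]
ft_force: [-0.7, 0.3, 2.4]
opening: 0.017
```

```bash
python3 s.py
```

```text
26.7 [ 0.40163873 -0.3761623   0.04996546] [-0.68  0.35  2.39] [ 0.06   0.132 -0.049]
tip past edge mm 33.42 Fx bed -0.76 Fz 2.39
```

Request:
servo_tool(moves="0 0 -0.05 0 0 0;0 0 -0.05 0 0 0;0 0 -0.05 0 0 0;0 0 0 0 0 0;0 0 0 0 0 0;0 0 0 0 0 0;0 0 0 0 0 0;0 0 0 0 0 0")

```text
time: 27.7
position: [0.4029, -0.377, 0.05]
tool_rot: [-1.888, 0.57, 1.888]
ft_force: [-0.8, 1.4, 2.5]
opening: 0.0172
```

```bash
python3 s.py
```

```text
27.7 [ 0.40286278 -0.37695783  0.04996784] [-0.79  1.37  2.49] [ 0.096  0.135 -0.014]
tip past edge mm 34.88 Fx bed -1.41 Fz 2.49
```

Request:
servo_tool(moves="0 0 -0.05 0 0 0;0 0 -0.05 0 0 0;0 0 -0.05 0 0 0;0 0 0 0 0 0;0 0 0 0 0 0;0 0 0 0 0 0;0 0 0 0 0 0;0 0 0 0 0 0")

```text
time: 28.7
position: [0.4041, -0.3778, 0.05]
tool_rot: [-1.888, 0.57, 1.888]
ft_force: [-0.7, -0.0, 2.5]
opening: 0.0174
```

```bash
python3 s.py
```

```text
28.7 [ 0.4041188  -0.37781114  0.04996253] [-0.66 -0.01  2.49] [ 0.068  0.146 -0.042]
tip past edge mm 36.4 Fx bed -0.55 Fz 2.49
```

Request:
servo_tool(moves="0 0 0 0 0 0;0 0 0 0 0 0;0 0 0 0 0 0;0 0 0 0 0 0;0 0 -0.05 0 0 0;0 0 -0.05 0 0 0;0 0 -0.05 0 0 0;0 0 -0.05 0 0 0")

```text
time: 29.7
position: [0.4058, -0.3789, 0.05]
tool_rot: [-1.888, 0.57, 1.888]
ft_force: [-2.0, 1.8, 3.9]
opening: 0.0173
```

```bash
python3 s.py;  python3 - <<'E'
from h import *
from rig import optics
c=optics.camera('wrist'); cv2.imwrite('pics/wrist6.png',c['image'][:,:,::-1])
E
```

```text
29.7 [ 0.40576395 -0.37888485  0.0499736 ] [-2.02  1.81  3.88] [0.32  0.509 0.011]
tip past edge mm 38.36 Fx bed -2.68 Fz 3.88
```

View pics/wrist6.png

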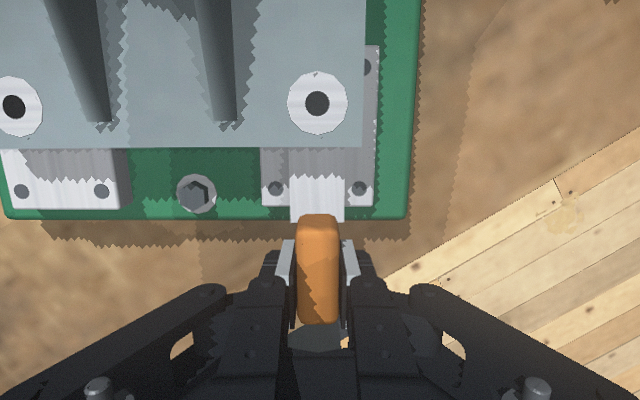

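```bash
python3 - <<'E'
from h import *
from rig import optics
c=optics.camera('wrist'); 
cv2.imwrite('pics/w6c.png',cv2.resize(c['image'][60:250,240:400,::-1],None,fx=3.1,fy=3.1,interpolation=cv2.INTER_CUBIC))
ax=np.array([.8334,-.5526])
g=lambda u,v,z:(plane(c,u,v,z)[:2]@ax*1000).round(1)
e=g(318,148.5,.045); sp=g(317.5,103,.045); r=g(341,221,.032); pf=g(318,206,.026)
print('edge-spot',sp-e,'(16) edge-padfront',e-pf,'(30) edge-root',e-r,'d=',69-(e-r),'via spot',75-(sp-r-10), 'via pad', 75-(pf+36-r))
E
python3 s.py
```

```text
edge-spot 16.700000000000045 (16) edge-padfront 28.299999999999955 (30) edge-root 33.5 d= 35.5 via spot 34.799999999999955 via pad 33.799999999999955
29.8 [ 0.40580624 -0.37889518  0.04996334] [-1.98  0.1   3.36] [0.264 0.32  0.032]
tip past edge mm 38.4 Fx bed -1.71 Fz 3.36
```

View pics/w6c.png

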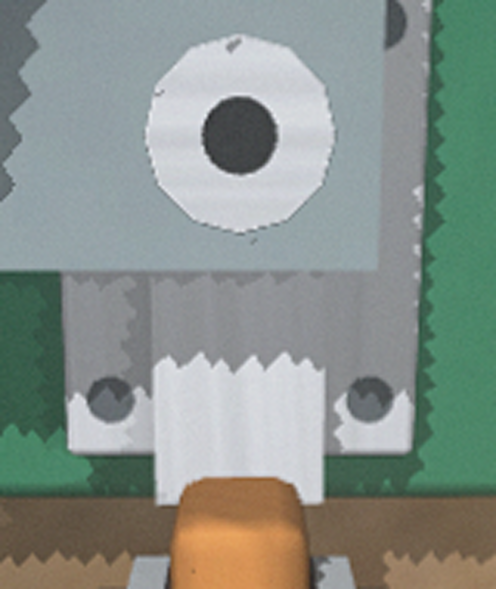

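Request:
servo_tool(moves="0 0 -0.04 0 0 0;0 0 -0.04 0 0 0;0 0 -0.04 0 0 0;0 0 -0.04 0 0 0;0 0 0 0 0 0;0 0 0 0 0 0;0 0 0 0 0 0;0 0 0 0 0 0")

```text
time: 30.8
position: [0.4071, -0.3798, 0.05]
tool_rot: [-1.888, 0.57, 1.888]
ft_force: [-1.1, 0.9, 2.6]
opening: 0.0169
```

```bash
python3 s.py
```

```text
30.8 [ 0.40712416 -0.3797992   0.04996695] [-1.07  0.86  2.61] [ 0.205  0.3   -0.036]
tip past edge mm 40.0 Fx bed -1.37 Fz 2.61
```

Request:
servo_tool(moves="0 0 0 0 0 0;0 0 0 0 0 0;0 0 0 0 0 0;0 0 0 0 0 0;0 0 -0.04 0 0 0;0 0 -0.04 0 0 0;0 0 -0.04 0 0 0;0 0 -0.04 0 0 0")

```text
time: 31.8
position: [0.4083, -0.3806, 0.05]
tool_rot: [-1.888, 0.57, 1.888]
ft_force: [-4.3, 1.9, 5.8]
opening: 0.0171
```

```bash
python3 s.py
```

```text
31.8 [ 0.40830436 -0.38057969  0.04996469] [-4.33  1.89  5.82] [0.469 0.742 0.014]
tip past edge mm 41.41 Fx bed -4.65 Fz 5.82
```

Request:
servo_tool(moves="-0.01 0 0 0 0 0;0 0 0 0 0 0;0 0 0 0 0 0;0 0 0 0 0 0;0 0 0 0 0 0;0 0 0 0 0 0;0 0 0 0 0 0;0 0 0 0 0 0")

```text
time: 32.8
position: [0.4085, -0.3807, 0.05]
tool_rot: [-1.888, 0.57, 1.888]
ft_force: [-0.0, -0.5, -1.0]
opening: 0.017
```

```bash
python3 s.py;  python3 - <<'E'
from h import *
from rig import optics
c=optics.camera('wrist'); 
cv2.imwrite('pics/w7c.png',cv2.resize(c['image'][60:250,240:400,::-1],None,fx=3.1,fy=3.1,interpolation=cv2.INTER_CUBIC))
E
```

```text
32.8 [ 0.40848093 -0.38065373  0.0500351 ] [-0.03 -0.55 -1.  ] [-0.037  0.062 -0.056]
tip past edge mm 41.6 Fx bed 0.27 Fz -1.0
```

View pics/w7c.png

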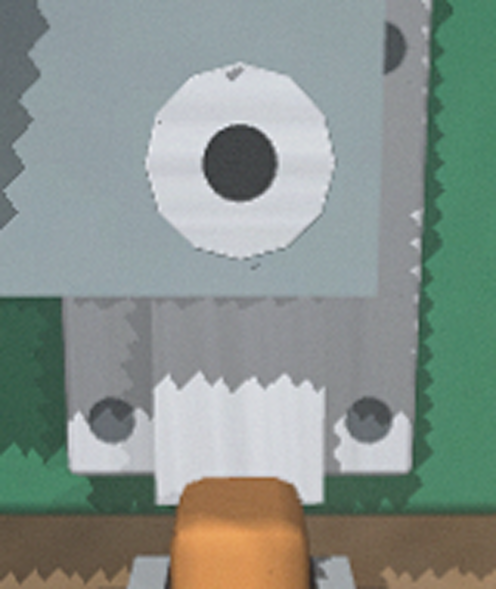

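Request:
servo_tool(moves="0 0 0 0 0 0;0 0 0 0 0 0;0 0 0 0 0 0;0 0 0 0 0 0;0 0 -0.04 0 0 0;0 0 -0.04 0 0 0;0 0 -0.04 0 0 0;0 0 -0.04 0 0 0")

```text
time: 33.85
position: [0.4095, -0.3814, 0.05]
tool_rot: [-1.887, 0.57, 1.888]
ft_force: [-3.9, 3.3, 1.3]
opening: 0.0173
```

```bash
python3 s.py
```

```text
33.85 [ 0.40952853 -0.38137197  0.05001445] [-3.88  3.29  1.34] [0.548 0.851 0.012]
tip past edge mm 42.87 Fx bed -5.06 Fz 1.34
```

Request:
servo_tool(moves="0 0 -0.02 0 0 0;0 0 0 0 0 0;0 0 0 0 0 0;0 0 0 0 0 0;0 0 0 0 0 0;0 0 0 0 0 0;0 0 0 0 0 0;0 0 0 0 0 0")

```text
time: 34.85
position: [0.4097, -0.3815, 0.05]
tool_rot: [-1.887, 0.57, 1.888]
ft_force: [-3.4, 2.5, 2.3]
opening: 0.017
```

```bash
python3 s.py
```

```text
34.85 [ 0.40965781 -0.38149012  0.05000711] [-3.38  2.49  2.3 ] [0.595 0.826 0.   ]
tip past edge mm 43.05 Fx bed -4.19 Fz 2.3
```

Request:
servo_tool(moves="0 0 0 0 0 0;0 0 0 0 0 0;0 0 0 0 0 0;0 0 0 0 0 0;-1 0 0 0 0 0;-2 0 0 0 0 0;-2 0 0 0 0 0;-1 0 0 0 0 0", gripper=4)

```text
time: 35.85
position: [0.4101, -0.3818, 0.1114]
tool_rot: [-1.889, 0.571, 1.887]
ft_force: [-0.5, 0.7, -0.2]
opening: 0.0402
```

```bash
python3 s.py;  python3 - <<'E'
from h import *
from rig import optics
c=optics.camera('wrist'); 
cv2.imwrite('pics/w8.png',c['image'][:,:,::-1])
E
```

```text
35.85 [ 0.41009631 -0.38181893  0.11138839] [-0.5   0.67 -0.17] [-0.018 -0.009 -0.014]
tip past edge mm 43.59 Fx bed -0.79 Fz -0.17
```

View pics/w8.png

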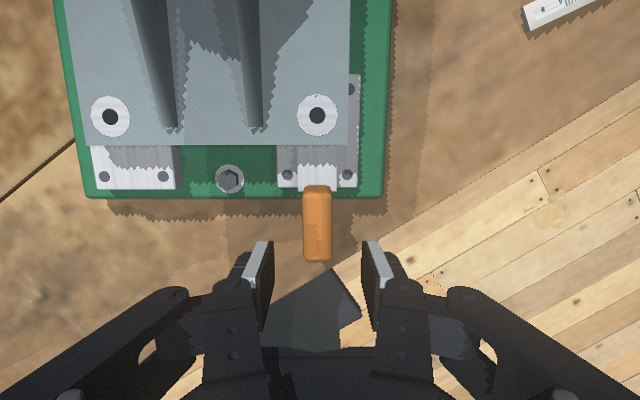

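Request:
servo_tool(moves="0 0 -3.2 0 0 0;0 -0.15 -3.15 0 0 0;0 0 0 0 0 0;1 0 0 0 0 0;1.5 0 0 0 0 0;1.3 0 0 0 0 0;0.5 0 0 0 0 0;0 0 0 0 0 0", gripper=0)

```text
time: 36.9
position: [0.4635, -0.4155, 0.0668]
tool_rot: [-1.888, 0.57, 1.888]
ft_force: [-0.6, -0.5, 0.7]
opening: 0.0002
```

Request:
servo_tool(moves="0.2 0 0 0 0 0;0.1 0 0 0 0 0;0.05 0 0 0 0 0;0 0 0 0 0 0;0 0 0 0 0 0;0 0 0 0 0 0;0 0 0 0 0 0;0 0 0 0 0 0")

```text
time: 37.9
position: [0.4637, -0.4156, 0.0641]
tool_rot: [-1.888, 0.57, 1.888]
ft_force: [-1.2, 1.4, 6.7]
opening: -0.0
```

Request:
servo_tool(moves="0.05 0 0 0 0 0;0 0 0 0 0 0;0 0 0 0 0 0;0 0 0 0 0 0;0 0 0 0 0 0;0 0 0 0 0 0;0 0 0 0 0 0;0 0 0 0 0 0")

```text
time: 38.9
position: [0.4637, -0.4156, 0.064]
tool_rot: [-1.889, 0.57, 1.887]
ft_force: [-2.2, 4.6, 13.9]
opening: -0.0002
```

Request:
servo_tool(moves="-1 0 0 0 0 0;-1.5 0 0 0 0 0;0 -4 0 0 0 0;0 -4 0 0 0 0;0 -3.59 0 0 0 0;1 0 0 0 0 0;1 0 0 0 0 0;0 0 0 0 0 0")

```text
time: 39.9
position: [0.5268, -0.3198, 0.0675]
tool_rot: [-1.886, 0.571, 1.888]
ft_force: [-0.9, -0.3, -0.2]
opening: -0.0001
```

Request:
servo_tool(moves="0.2 0 0 0 0 0;0.1 0 0 0 0 0;0.1 0 0 0 0 0;0.05 0 0 0 0 0;0 0 0 0 0 0;0 0 0 0 0 0;0 0 0 0 0 0;0 0 0 0 0 0")

```text
time: 40.9
position: [0.5277, -0.3191, 0.0641]
tool_rot: [-1.888, 0.57, 1.888]
ft_force: [-2.0, 1.3, 8.1]
opening: 0.0002
```

Request:
servo_tool(moves="0.05 0 0 0 0 0;0 0 0 0 0 0;0 0 0 0 0 0;0 0 0 0 0 0;0 0 0 0 0 0;0 0 0 0 0 0;0 0 0 0 0 0;0 0 0 0 0 0")

```text
time: 41.9
position: [0.5278, -0.3191, 0.064]
tool_rot: [-1.889, 0.57, 1.887]
ft_force: [-4.1, 4.2, 16.9]
opening: -0.0003
```

Request:
servo_tool(moves="-0.075 0 0 0 0 0;0 0 0 0 0 0;0 0 0 0 0 0;0 0 0 0 0 0;0 0 0 0 0 0;0 0 0 0 0 0;0 0 0 0 0 0;0 0 0 0 0 0")

```text
time: 42.9
position: [0.5278, -0.3191, 0.0641]
tool_rot: [-1.888, 0.57, 1.888]
ft_force: [-0.8, 2.0, 7.3]
opening: 0.0001
```

```bash
python3 s.py
```

```text
42.9 [ 0.52783589 -0.31905549  0.06409608] [-0.81  1.96  7.33] [0.259 0.322 0.026]
tip past edge mm 107.03 Fx bed -1.76 Fz 7.33
```

Request:
servo_tool(moves="-0.04 0 0 0 0 0;0 0 0 0 0 0;0 0 0 0 0 0;0 0 0 0 0 0;0 0 0 0 0 0;0 0 0 0 0 0;0 0 0 0 0 0;0 0 0 0 0 0")

```text
time: 43.9
position: [0.5277, -0.319, 0.0642]
tool_rot: [-1.888, 0.57, 1.888]
ft_force: [0.1, -0.0, 0.1]
opening: -0.0002
```

```bash
python3 s.py
```

```text
43.9 [ 0.5277143  -0.31896722  0.06417564] [ 0.14 -0.    0.07] [-0.004  0.007  0.022]
tip past edge mm 106.88 Fx bed 0.12 Fz 0.07
```

Request:
servo_tool(moves="-1 0 0 0 0 0;-3 0 0 0 0 0;-4 0 0 0 0 0;-3 0 0 0 0 0;-3 0 3 0 0 0;0 0 3 0 0 0;0 0 0 0 0 0;0 0 0 0 0 0")

```text
time: 44.9
position: [0.4782, -0.286, 0.2046]
tool_rot: [-1.889, 0.57, 1.887]
ft_force: [0.1, -0.4, 0.1]
opening: 0.0001
```

Run:
```python
from h import *
from rig import optics,sensors
c=optics.camera('wrist'); cv2.imwrite('pics/w9.png',c['image'][:,:,::-1])
print(sensors.get_obs()['position'],sensors.get_obs()['ft_force'])
```

```text
[ 0.47818444 -0.28609991  0.20431454] [ 0.50752215 -1.11205438 -0.05486742]
```

View pics/w9.png

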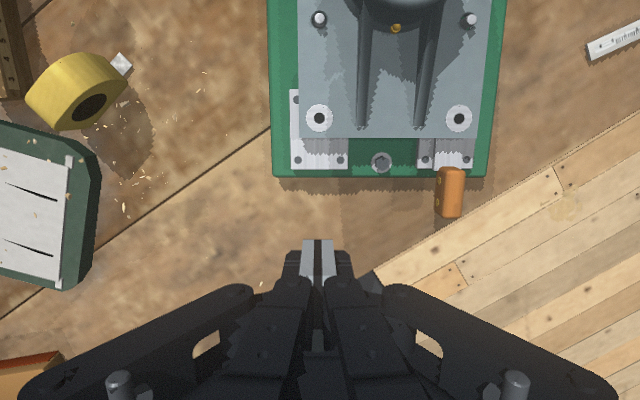

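The picture shows the shim in place, its grip at about (451,192), under the front right corner (spot face at 459,118). The flange is square on its bed and the robot is clear of everything.

```bash
python3 -c "
from rig import job
print(job.hand_in())"
```

```text
the job is handed in; nothing more can be done
None
```

The shim is in under the front right foot and neither front corner gives any longer; I handed the job in at about 45 s.

- **First presses:** the left corner stood firm, moving about 0.1 mm from 12 to 21.5 N, slightly over the 20 N guide. The right corner sank about 4 mm under about 3 N, then met its pad.
- **Shim:** I slid it in, thin end first and flat on the pad, until the push rose to about 4 to 5 N and held. Then I let go and lifted clear.
- **Last presses:** the right corner held at 13.9 N, and the left after it at 16.9 N. Both were at the original height to within 0.1 mm. Easing off the left corner, the force fell to zero within 0.1 mm, so the shim has not jacked the flange up off that pad.
- **One disagreement:** camera and arm readings differed on how far the shim went in, about 39 mm against 43 mm past the foot's edge. The 4 mm drop I felt suggested nearer 33 to 36 mm. I relied on the push force and the final presses to decide where to stop.
- **Final view:** the last wrist picture showed the shim in place, the flange square on its bed and the arm clear. I did not take a final picture of the spanner, oil can or sanding block. The arm did not work near them after the start.

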